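Tip the offcut out of the right tray

TASK

One of the three tipping trays holds a short offcut of square tube, which is scrap; the other two hold good parts. Take that tray by its handle bar and tip it up to about 60 degrees so that the offcut slides out into the scrap bin, then lower it gently until it rests level again and let go. Do not tip the other trays, and leave the good parts and the things on the table where they are.

Things in the scene. Friction and masses are not known exactly. Their poses are not given: they have to be found in the camera images.
- stand: Grey steel stand, 440 mm wide in its y, fixed to the table, with three tipping trays side by side on one hinge line. Origin on the table (z=0) under the middle of the hinge line; x points away from the robot to the dump side, y to the left along the hinge line. The hinge axis is 110 mm above the table, parallel to y.
- bin: Open sheet-metal scrap bin in front of the dump side of all three trays, 178 (x) x 440 (y) x 70 high, walls 4 mm, fixed to the stand with the same axes; origin at the centre of its underside, on the table, 81 mm in +x of the stand origin. A flat strip of scrap already lies in it.
- tray_left (a joint): Tilt of the left (+y) tray, rad: 0 level (rests there by weight, 0.4 kg), grows as its handle is raised, 1.2 at the stop; falls back if let go. Sheet-metal tray, 100 wide inside, walls 30 high at the robot end and sides, open at the dump end. Inside floor 8 mm above the hinge axis, from 122 mm on its robot side to 30 mm beyond it.
- tray_left_bar (a point): Middle of the left (+y) tray handle: round bar 10 thick, 70 long, parallel to the hinge line, on two 8 mm arms (60 free between). Level, it lies 170 on the robot side of the hinge axis and 40 above it (150 over the table), 44 clear of the tray end wall, whose top is 2 below the bar centre. Moves on a circle about the axis; may turn in the fingers.
- tray_left_floor (a point): Point on the inside floor of the left (+y) tray, midway across, 60 mm on the robot side of the hinge axis (axes are those of the tray: z normal to the floor).
- tray_mid (a joint): Tilt of the middle tray, rad: 0 level (rests there by weight, 0.4 kg), grows as its handle is raised, 1.2 at the stop; falls back if let go. Sheet-metal tray, 100 wide inside, walls 30 high at the robot end and sides, open at the dump end. Inside floor 8 mm above the hinge axis, from 122 mm on its robot side to 30 mm beyond it.
- tray_mid_bar (a point): Middle of the middle tray handle: round bar 10 thick, 70 long, parallel to the hinge line, on two 8 mm arms (60 free between). Level, it lies 170 on the robot side of the hinge axis and 40 above it (150 over the table), 44 clear of the tray end wall, whose top is 2 below the bar centre. Moves on a circle about the axis; may turn in the fingers.
- tray_mid_floor (a point): Point on the inside floor of the middle tray, midway across, 60 mm on the robot side of the hinge axis (axes are those of the tray: z normal to the floor).
- tray_right (a joint): Tilt of the right (-y) tray, rad: 0 level (rests there by weight, 0.4 kg), grows as its handle is raised, 1.2 at the stop; falls back if let go. Sheet-metal tray, 100 wide inside, walls 30 high at the robot end and sides, open at the dump end. Inside floor 8 mm above the hinge axis, from 122 mm on its robot side to 30 mm beyond it.
- tray_right_bar (a point): Middle of the right (-y) tray handle: round bar 10 thick, 70 long, parallel to the hinge line, on two 8 mm arms (60 free between). Level, it lies 170 on the robot side of the hinge axis and 40 above it (150 over the table), 44 clear of the tray end wall, whose top is 2 below the bar centre. Moves on a circle about the axis; may turn in the fingers.
- tray_right_floor (a point): Point on the inside floor of the right (-y) tray, midway across, 60 mm on the robot side of the hinge axis (axes are those of the tray: z normal to the floor).
- offcut: The scrap: a short offcut of square steel tube, 40 x 40 section, 55 long, walls 4, open at both ends along its x, 0.18 kg; lies on its side in one of the trays. Origin at the centre of its underside.
- coupling: Good part: round steel pipe coupling, outside diameter 44, bore 30, 36 high, standing in another tray. Origin at the centre of its underside.
- bracket: Good part: L-shaped steel bracket, foot 45 x 40 x 6, upright 40 wide and 46 high, in the third tray. Origin at the centre of its underside.
- tape: Bystander: tape measure, 74 x 46 x 68 high, standing near the left robot-side corner of the stand. Origin at the centre of its underside.
- can: Bystander: spray can, diameter 60, 160 high, standing left of the stand. Origin at the centre of its underside.
- longtube: Bystander: workpiece of square steel tube, 40 x 40 section, 220 long in its x, lying across, close to the robot side of the stand. Origin at the centre of its underside.
- square: Bystander: combination square with a 250 mm blade, lying flat right of the stand, 18 high. Origin under the middle of its blade.
- pliers: Bystander: pliers, about 195 long, 14 high, lying flat near the right robot-side corner of the stand. Origin near the joint of the jaws, on the underside.

How it is judged:
On the way, in this order (a step that is already met when the one before it is completed fails the run):
1. the tray is tipped with the offcut still in it (((value of joint tray_left above 0.2 rad and distance between offcut and tray_left_floor below 0.065 m) or (value of joint tray_mid above 0.2 rad and distance between offcut and tray_mid_floor below 0.065 m) or (value of joint tray_right above 0.2 rad and distance between offcut and tray_right_floor below 0.065 m))).
2. the tray is tipped up to about 60 degrees (beyond 50 degrees) (value of joint any of tray_left, tray_mid, tray_right above 0.87 rad), for 0.1 s.
At the end, for the whole second after the job is handed in: The offcut lies at rest inside the scrap bin, all three trays are level (within 0.06 rad), and the two good parts and the bystanders are within 30 mm of where they were at the start (x of offcut in the frame of bin between -0.085 and 0.085 m and y of offcut in the frame of bin between -0.216 and 0.216 m and z of offcut in the frame of bin below 0.06 m and linear speed of offcut below 0.03 m/s and value of joint each of tray_left, tray_mid, tray_right below 0.06 rad and distance of each of coupling, bracket, tape, can, longtube, square, pliers from where it was at the start of the episode below 0.03 m); the robot touches nothing.
It fails at once if a tray that holds a good part is tipped by more than 0.15 rad ((value of joint tray_left above 0.15 rad and distance between coupling and tray_left_floor below 0.065 m) or (value of joint tray_left above 0.15 rad and distance between bracket and tray_left_floor below 0.065 m) or (value of joint tray_mid above 0.15 rad and distance between coupling and tray_mid_floor below 0.065 m) or (value of joint tray_mid above 0.15 rad and distance between bracket and tray_mid_floor below 0.065 m) or (value of joint tray_right above 0.15 rad and distance between coupling and tray_right_floor below 0.065 m) or (value of joint tray_right above 0.15 rad and distance between bracket and tray_right_floor below 0.065 m)).
It fails at once if a good part is moved by more than 30 mm (distance of any of coupling, bracket from where it was at the start of the episode above 0.03 m).
It fails at once if a tray is dropped (it falls faster than 4 rad/s) (velocity of joint any of tray_left, tray_mid, tray_right below -4 rad/s).
It fails at once if a bystander is moved by more than 30 mm (distance of any of tape, can, longtube, square, pliers from where it was at the start of the episode above 0.03 m).
It also fails if it takes over 42 s, if anything falls off the work surface, if the arm or the gripper's body presses on something with over 40 N, if the wrist force passes 120 N, or if a joint passes its speed limit or range.

ROBOT

A 6-joint arm with a two-finger parallel gripper is mounted at the origin on the work surface. World frame = base frame: x ahead of the robot, y to its left, z up, the work surface at z = 0. Lengths are in m, angles in rad, forces in N, time in s.
With the tool pointing down it reaches from about 0.25 to 0.775 m from the base axis. Payload 8.9 kg.
Tool frame: the origin (TCP) lies between the finger pads; the fingertips stand 11 mm ahead of it and the grasp point (between the pads) lies 8 mm behind it (nose_length is the distance from the TCP to the fingertips, in m); z points along the fingers, y is the direction in which the jaws open and shut (so a half turn about z gives the same grasp; the last joint's range is limited). The gripper opens to 85 mm and grips with 20 to 120 N. Pads are 22 mm wide; open, the fingers measure 114 mm over their backs; the gripper's body (76 mm by 85 mm) begins 54 mm behind the grasp point. The pads swing forward as they close: fully open they stand 13 mm farther back than shut.
Start: joints at [1.025, 0.291, -0.153, 1.127, 0, 1.431], TCP at [0.208, 0.482, 0.242] pointing down, gripper open.
Joint ranges: [-2.52, 2.52], [-0.91, 1.74], [-1.3, 1.37], [-1.96, 2.02], [-1.52, 1.47], [-3.14, 3.14]. Speed limits (rad/s): [2.22, 2.22, 2.79, 3.14, 3.14, 3.14].

INTERFACE

Orientations are given as a unit quaternion [w, x, y, z].
In Python, from rig import sense, capture, sign_off, spot_in, trace, mark_of, nose_length gives the robot as it stands. The module is installed in compiled form; this text tells all that it offers.
- The arm moves only by the tool step_arm, never from a script. Its arguments are lists of equal length, an entry for each row: "dp": the shift along the world's x, y, z in m, a list of three; "angular": the turn, a rotation vector about the world's x, y, z in degrees, a list of three. A call has 1 to 12 rows; each row shifts and turns the commanded pose from where the row before left it; what a row does not reach is not made up. A row lasts 1/12 s, in which the tool goes at most 41.7 mm and 7.16 degrees, less where a joint would pass 70% of its speed; a pose out of reach is approached as far as the arm can. A call with a gripper value outside its range is refused whole. "gripper" is the finger opening in m, from 0 to 0.0854, set as the call begins (left out, the last holds). The fingers move at their own pace and stop on an object; "force" is the grip in N (left out, the last holds). Time passes only in rows, so rows that do not move let the fingers close. It gives the time, the measured TCP pose, the force and the opening at its end, in the units of the state.
- sense(): the state, without advancing time (a new reading comes with each control period).
- capture(name): name is "scene" or "top" or "wrist"; returns a dict with "color" (480x640x3 uint8, red, green, blue), "range_z" (480x640 float32, m along the optical axis (not along the pixel's ray), 0 where there is no reading), "fx", "fy", "cx", "cy" (pixels), "k1" (the pictures are not rectified: a ray, as slopes to the right and down, at radius r is drawn at 1 + k1 r^2 times it, then the intrinsics apply), "R" (3x3) and "t" (3): a world point X has camera coordinates R X + t. Camera axes: x right, y down, z forward; pixel columns grow to the right and rows downward; lengths in m; the calibration is good to about 2 mm. A picture is of the moment at which its call begins.
- sign_off(): hands the job in, once; it reports no verdict.
Trained networks look in a picture, given as the dict that the camera call returned (one of the last four; its "shot" number tells which), for a name from the list of things; names that differ only in an ending like _2 or _b are one class to them, and where a whole thing is asked for, a point or a joint stands for the part that bears it (a point fixed in the world has none). Each returns a list of dicts, best first, with "conf" (0 to 1); they miss things now and then, are a little off and sometimes report something else, mostly with a low value. They report only what shows in the picture. A call takes as long as a camera call.
- spot_in(picture, query): "at" ([column, row] in pixels, amid what is visible of it).
- trace(picture, query): "mask" (480x640 bool, what is visible of it) and "at" ([column, row] in pixels, amid what is visible of it).
- mark_of(picture, query): "at" ([column, row] in pixels: a listed point, or the origin of a listed thing).
The state is a dict: "t": time; "joint_positions": joint angles; "joint_vel": joint speeds; "effort": joint torques, N m; "ee_pos": TCP position; "tool_rot": TCP orientation; "force": force on the tool from outside, world axes, zero at the start; "ft_torque": the same for the moment, N m; "gripper_width": opening from 0.0 (shut) to 1.0 (fully open).
Only numpy, scipy, OpenCV 4.12 (cv2) and the standard library are available. Lean on these libraries where they do the work, as an engineer would, in place of code of your own. Each camera call takes 0.05 s, during which the arm holds its last target. There are 200 camera calls.

## Working session

There is one attempt and no reset: what is moved stays moved. The work goes in short steps, Python scripts to look and compute and a tool call to move; the robot and the scene stay as the last step left them, time stands still between calls to the robot, and variables do not carry over. Pictures are saved under pics/ and viewed, about 8 in all and at most 12, crops included, and the job is handed in when it is done.

Besides the shell and the picture viewer there is one more tool, called after ">>>" as name(argument=value, ...), one argument or row to a line, values as JSON. step_arm: Moves the arm, as the interface text tells. Its arguments: {"type":"object","properties":{"dp":{"type":"array","items":{"type":"array","items":{"type":"number"}}},"angular":{"type":"array","items":{"type":"array","items":{"type":"number"}}},"gripper":{"type":"number"},"force":{"type":"number"}},"required":["dp","angular"]}

```bash
mkdir -p pics; cat > h.py <<'E'
import numpy as np, cv2
from rig import *
def ray(p,uv):
    x=(uv[0]-p['cx'])/p['fx'];y=(uv[1]-p['cy'])/p['fy'];a,b=x,y
    for _ in range(20):
        s=1+p['k1']*(a*a+b*b);a,b=x/s,y/s
    return np.array([a,b,1.])
def w(p,uv,z=None):
    d=z if z is not None else p['range_z'][int(round(uv[1])),int(round(uv[0]))]
    return p['R'].T@(ray(p,uv)*d-p['t'])
def onz(p,uv,h):
    R=p['R'];c=-R.T@p['t'];d=R.T@ray(p,uv);return c+d*(h-c[2])/d[2]
def save(p,n): cv2.imwrite(f'pics/{n}.png',p['color'][:,:,::-1])
E
python3 - <<'E'
from h import *
for n in ['scene','top']:
    p=capture(n);save(p,n+'0')
    print(n,-p['R'].T@p['t'])
    for q in ['offcut','coupling','bracket']:
        for d in spot_in(p,q)[:2]: print(q,round(d['conf'],2),np.round(d['at']),w(p,d['at']).round(3))
    for q in ['tray_left_bar','tray_mid_bar','tray_right_bar','stand','tape','can','longtube','square','pliers']:
        for d in mark_of(p,q)[:3]: print(q,round(d['conf'],2),np.round(d['at']),w(p,d['at']).round(3),onz(p,d['at'],.15).round(3))
print(sense())
E
```

```text
scene [ 1.12841308 -0.89885409  0.79684317]
offcut 0.83 [338. 201.] [0.565 0.076 0.162]
bracket 0.77 [286. 270.] [ 0.583 -0.147  0.131]
tray_left_bar 0.76 [296. 194.] [0.461 0.072 0.152] [0.459 0.075 0.15 ]
tray_left_bar 0.57 [327. 244.] [ 0.603 -0.034  0.13 ] [ 0.619 -0.06   0.15 ]
tray_mid_bar 0.56 [269. 223.] [ 0.483 -0.058  0.154] [ 0.479 -0.052  0.15 ]
tray_mid_bar 0.16 [320. 246.] [ 0.593 -0.045  0.128] [ 0.61  -0.073  0.15 ]
tray_right_bar 0.73 [245. 256.] [ 0.51  -0.172  0.15 ] [ 0.51  -0.172  0.15 ]
stand 0.57 [350. 300.] [ 0.654 -0.028  0.008] [ 0.739 -0.185  0.15 ]
longtube 0.97 [257. 266.] [ 0.439 -0.053  0.029] [ 0.548 -0.186  0.15 ]
square 0.66 [264. 407.] [ 0.669 -0.348  0.005] [ 0.754 -0.449  0.15 ]
pliers 0.66 [390. 310.] [ 0.738 -0.014  0.006] [ 0.809 -0.175  0.15 ]
pliers 0.56 [199. 343.] [ 0.478 -0.291  0.014] [ 0.592 -0.397  0.15 ]
top [0.39408512 0.02630497 1.16055908]
offcut 0.67 [282. 261.] [0.55  0.092 0.157]
offcut 0.41 [234. 314.] [0.446 0.209 0.065]
coupling 0.49 [342. 238.] [ 0.598 -0.034  0.153]
coupling 0.45 [395. 240.] [ 0.598 -0.152  0.123]
bracket 0.
[... 883 characters left out ...]
 1.3, 'joint_positions': array([ 1.02468810e+00,  2.90718565e-01, -1.53427072e-01,  1.12668766e+00,
        1.05252943e-05,  1.43147484e+00]), 'joint_vel': array([ 8.58984322e-04, -6.82535553e-04, -5.42828997e-04,  4.60019019e-04,
        1.27119122e-03, -6.49619139e-05]), 'effort': array([-7.75986009e-04, -5.37015796e+01,  3.31646919e+01,  1.63813384e-03,
       -1.68522597e-04, -2.11146096e-05]), 'ee_pos': array([0.20771966, 0.48214721, 0.24228533]), 'tool_rot': array([-1.11689633e-05,  2.01993909e-01,  9.79386778e-01, -1.56431119e-05]), 'force': array([ 0.26046451,  0.72975299, -0.59297053]), 'ft_torque': array([-0.0292494 , -0.01309852, -0.00795294]), 'gripper_width': 0.9989593242970315}
```

View pics/top0.png

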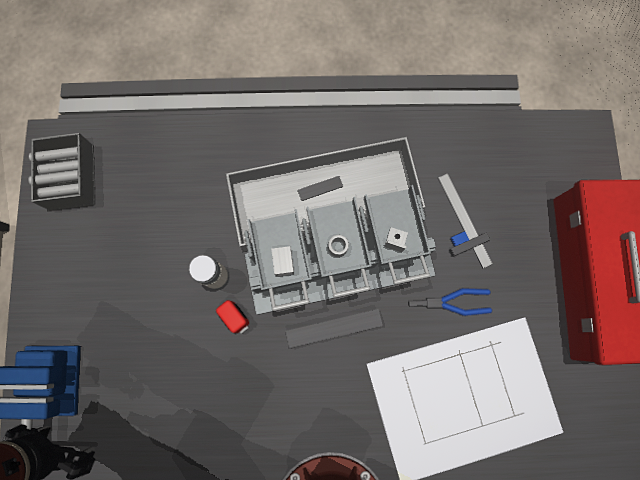

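View pics/scene0.png

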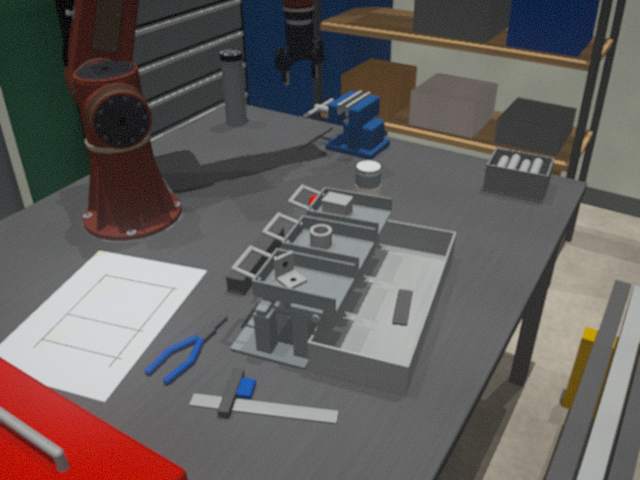

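The offcut is in the left tray (top view 282,261), the coupling in the middle (338,245) and the bracket in the right (397,237). The left bar shows at about (288,302) in the top view. The bars lie along a line yawed about 10.5°. I'll move to hover over the left bar with the jaws along the stand's x.

>>> step_arm(
  dp=[
    [0.0205, -0.0335, 0.002],
    [0.0205, -0.0335, 0.002],
    [0.0205, -0.0335, 0.002],
    [0.0205, -0.0335, 0.002],
    [0.0205, -0.0335, 0.002],
    [0.0205, -0.0335, 0.002],
    [0.0205, -0.0335, 0.002],
    [0.0205, -0.0335, 0.002],
    [0.0205, -0.0335, 0.002],
    [0.0205, -0.0335, 0.002],
    [0.0205, -0.0335, 0.002],
    [0.0205, -0.0335, 0.002],
  ],
  angular=[
    [0, 0, -4.7],
    [0, 0, -4.7],
    [0, 0, -4.7],
    [0, 0, -4.7],
    [0, 0, -4.7],
    [0, 0, -4.7],
    [0, 0, -4.7],
    [0, 0, -4.7],
    [0, 0, -4.7],
    [0, 0, -4.7],
    [0, 0, -4.7],
    [0, 0, -4.7],
  ],
  gripper=0.05,
)

```text
t: 2.3
ee_pos: [0.4544, 0.0782, 0.2666]
tool_rot: [0.0, 0.642, 0.766, 0.0]
force: [0.1, 0.8, -0.0]
gripper_width: 0.586
```

```bash
python3 - <<'E'
from h import *
p=capture('wrist');save(p,'w1')
s=sense();print(s['t'],s['ee_pos'],s['tool_rot'],s['gripper_width'],s['force'])
for q in ['tray_left_bar','tray_mid_bar']:
    for d in mark_of(p,q)[:3]: print(q,round(d['conf'],2),np.round(d['at']),w(p,d['at']).round(3),onz(p,d['at'],.15).round(3))
# all depth points in 0.146..0.158 near the left bar
def cloud(p):
    v,u=np.mgrid[0:480,0:640]
    P=np.stack([u.ravel(),v.ravel()],1).astype(float)
    K=np.array([[p['fx'],0,p['cx']],[0,p['fy'],p['cy']],[0,0,1]])
    n=cv2.undistortPoints(P[:,None],K,np.array([p['k1'],0,0,0.]))[:,0]
    z=p['range_z'].ravel();m=z>0
    return ((np.c_[n,np.ones(len(n))]*z[:,None])[m]-p['t'])@p['R']
for c in ['wrist','top']:
    X=cloud(p if c=='wrist' else capture('top'))
    for nm,c0 in [('left',(.463,.080)),('mid',(.485,-.056)),('right',(.511,-.178))]:
        d=X[:,:2]-np.array(c0);ex=np.array([.983,.182]);ey=np.array([-.182,.983])
        m=(abs(d@ey)<.026)&(abs(d@ex)<.018)&(X[:,2]>.14)&(X[:,2]<.165)
        Y=X[m]
        if len(Y)>10:
            a=np.polyfit(d[m]@ey,d[m]@ex,1);print(c,nm,len(Y),Y.mean(0).round(4),np.percentile(Y[:,2],[5,50,95]).round(4),'slope deg',np.degrees(a[0]).round(1),'x offs',a[1].round(4))
    # arms extent
    d=X[:,:2]-np.array([.463,.08]);m=(abs(d@ex)<.005)&(abs(d@ey)<.06)&(X[:,2]>.14)&(X[:,2]<.16)
    print('y extent',np.percentile((d@ey)[m],[1,99]) if m.sum() else None)
E
```

```text
2.35 [0.45834547 0.0731768  0.26681262] [ 2.27805594e-03  6.46138997e-01  7.63216356e-01 -1.90392309e-05] 0.5832037088395179 [ 4.38659225 -5.26467325  0.63944388]
tray_left_bar 0.56 [325. 234.] [0.458 0.081 0.155] [0.459 0.079 0.15 ]
tray_mid_bar 0.72 [325. 381.] [ 0.482 -0.046  0.156] [ 0.483 -0.052  0.15 ]
wrist left 918 [0.458  0.0796 0.1546] [0.1519 0.1549 0.1564] slope deg -0.9 x offs -0.005
wrist mid 649 [ 0.4861 -0.058   0.154 ] [0.1494 0.1547 0.1562] slope deg -6.2 x offs 0.0004
y extent [-0.03918278  0.03716155]
top mid 125 [ 0.4854 -0.057   0.1528] [0.1491 0.153  0.1562] slope deg -3.3 x offs 0.0001
top right 115 [ 0.5085 -0.1792  0.1526] [0.1493 0.1527 0.1559] slope deg -0.5 x offs -0.0027
y extent None
```

View pics/w1.png

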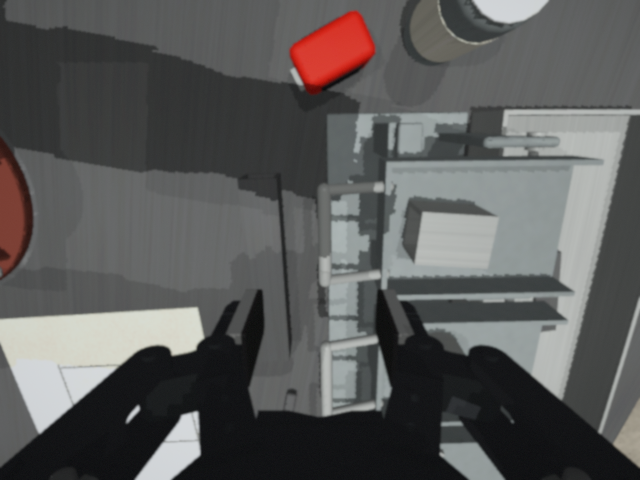

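```bash
python3 - <<'E'
from rig import *
import numpy as np
from scipy.spatial.transform import Rotation as R
s=sense();q=s['tool_rot'];M=R.from_quat(np.r_[q[1:],q[0]]).as_matrix();print(s['t'],s['ee_pos'],s['force'],M.round(3),np.degrees(np.arctan2(M[1,1],M[0,1])),s['joint_positions'])
E
```

```text
2.5 [0.45397311 0.07925211 0.26615055] [0.96402888 0.56171705 0.56014446] [[-0.177  0.984 -0.   ]
 [ 0.984  0.177  0.   ]
 [ 0.    -0.    -1.   ]] 10.169799121114059 [ 1.38299427e-02  1.55489343e-01 -2.65663031e-01  1.15004993e+00
  2.11843848e-04  1.40712980e+00]
```

The wrist view shows the left bar (320,183 to 325,285) between the fingers' columns, with the offcut behind it at (455,235). I'll descend partway and re-measure once settled.

>>> step_arm(
  dp=[
    [0.002, 0, -0.016],
    [0.002, 0, -0.016],
    [0, 0, -0.016],
    [0, 0, -0.016],
    [0, 0, 0],
    [0, 0, 0],
  ],
  angular=[
    [0, 0, 0.8],
    [0, 0, 0],
    [0, 0, 0],
    [0, 0, 0],
    [0, 0, 0],
    [0, 0, 0],
  ],
)

```text
t: 3.0
ee_pos: [0.4566, 0.0811, 0.2021]
tool_rot: [-0.001, 0.635, 0.773, -0.0]
force: [0.4, 0.2, 0.2]
gripper_width: 0.588
```

```bash
python3 - <<'E'
from h import *
p=capture('wrist');save(p,'w2')
s=sense();print(s['t'],s['ee_pos'])
v,u=np.mgrid[0:480,0:640]
P=np.stack([u.ravel(),v.ravel()],1).astype(float)
K=np.array([[p['fx'],0,p['cx']],[0,p['fy'],p['cy']],[0,0,1]])
n=cv2.undistortPoints(P[:,None],K,np.array([p['k1'],0,0,0.]))[:,0]
z=p['range_z'].ravel();m=z>0
X=((np.c_[n,np.ones(len(n))]*z[:,None])[m]-p['t'])@p['R']
a=np.radians(11);ex=np.array([np.cos(a),np.sin(a)]);ey=np.array([-ex[1],ex[0]])
d=X[:,:2]-np.array([.458,.079])
m=(abs(d@ey)<.026)&(abs(d@ex)<.018)&(X[:,2]>.145)&(X[:,2]<.165)
f=np.polyfit((d@ey)[m],(d@ex)[m],1);print(m.sum(),X[m].mean(0),np.percentile(X[m][:,2],[5,50,95]),np.degrees(f[0]),f[1],np.percentile((d@ex)[m],[2,98]))
m=(abs(d@ex)<.006)&(abs(d@ey)<.055)&(X[:,2]>.145)&(X[:,2]<.16);print(np.percentile((d@ey)[m],[1,99]))
E
```

```text
3.05 [0.45741883 0.08099641 0.2028841 ]
1490 [0.4578716  0.08015902 0.15472943] [0.15248011 0.15494077 0.15628396] 0.16354238858011386 9.178990888653385e-05 [-0.00453838  0.00478854]
[-0.03839018  0.03739908]
```

>>> step_arm(
  dp=[
    [0, 0, -0.01],
    [0, 0, -0.01],
    [0, 0, -0.01],
    [0, 0, -0.01],
    [0, 0, -0.01],
    [0, 0, -0.01],
    [0, 0, 0],
    [0, 0, 0],
  ],
  angular=[
    [0, 0, 0],
    [0, 0, 0],
    [0, 0, 0],
    [0, 0, 0],
    [0, 0, 0],
    [0, 0, 0],
    [0, 0, 0],
    [0, 0, 0],
  ],
)

```text
t: 3.72
ee_pos: [0.458, 0.0805, 0.1431]
tool_rot: [0.0, 0.635, 0.772, 0.0]
force: [-0.0, 0.5, 0.5]
gripper_width: 0.585
```

>>> step_arm(
  dp=[
    [0, 0, 0],
    [0, 0, 0],
    [0, 0, 0],
    [0, 0, 0],
    [0, 0, 0],
    [0, 0, 0],
    [0, 0, 0],
    [0, 0, 0],
    [0, 0, 0],
    [0, 0, 0],
  ],
  angular=[
    [0, 0, 0],
    [0, 0, 0],
    [0, 0, 0],
    [0, 0, 0],
    [0, 0, 0],
    [0, 0, 0],
    [0, 0, 0],
    [0, 0, 0],
    [0, 0, 0],
    [0, 0, 0],
  ],
  gripper=0.0,
  force=40,
)

```text
t: 4.55
ee_pos: [0.4578, 0.0801, 0.143]
tool_rot: [0.0, 0.635, 0.772, 0.0]
force: [-2.1, 0.1, 6.3]
gripper_width: 0.098
```

```bash
python3 - <<'E'
import numpy as np
a=np.radians(11);t=np.linspace(0,1.08,25)
x=-.17*np.cos(t)+.04*np.sin(t);z=.17*np.sin(t)+.04*np.cos(t)
D=np.c_[np.diff(x)*np.cos(a),np.diff(x)*np.sin(a),np.diff(z)].round(4)
print(D[:12].tolist(),D[:12].sum(0));print(D[12:].tolist(),D[12:].sum(0))
E
```

```text
[[0.0019, 0.0004, 0.0076], [0.0023, 0.0004, 0.0075], [0.0026, 0.0005, 0.0074], [0.0029, 0.0006, 0.0073], [0.0032, 0.0006, 0.0071], [0.0036, 0.0007, 0.007], [0.0039, 0.0007, 0.0068], [0.0042, 0.0008, 0.0066], [0.0044, 0.0009, 0.0064], [0.0047, 0.0009, 0.0062], [0.005, 0.001, 0.006], [0.0053, 0.001, 0.0058]] [0.044  0.0085 0.0817]
[[0.0055, 0.0011, 0.0055], [0.0057, 0.0011, 0.0053], [0.006, 0.0012, 0.005], [0.0062, 0.0012, 0.0047], [0.0064, 0.0012, 0.0044], [0.0066, 0.0013, 0.0041], [0.0067, 0.0013, 0.0038], [0.0069, 0.0013, 0.0035], [0.0071, 0.0014, 0.0032], [0.0072, 0.0014, 0.0029], [0.0073, 0.0014, 0.0025], [0.0074, 0.0014, 0.0022]] [0.079  0.0153 0.0471]
```

>>> step_arm(
  dp=[
    [0.0019, 0.0004, 0.0076],
    [0.0023, 0.0004, 0.0075],
    [0.0026, 0.0005, 0.0074],
    [0.0029, 0.0006, 0.0073],
    [0.0032, 0.0006, 0.0071],
    [0.0036, 0.0007, 0.007],
  ],
  angular=[
    [0, 0, 0],
    [0, 0, 0],
    [0, 0, 0],
    [0, 0, 0],
    [0, 0, 0],
    [0, 0, 0],
  ],
)

```text
t: 5.05
ee_pos: [0.4737, 0.0833, 0.1868]
tool_rot: [-0.0, 0.635, 0.772, -0.001]
force: [-3.1, -2.0, -2.7]
gripper_width: 0.097
```

```bash
python3 - <<'E'
from h import *
p=capture('scene');save(p,'s2');s=sense();print(s['ee_pos'],s['force'],s['ft_torque'],s['gripper_width'])
E
```

```text
[0.47425702 0.08336634 0.18795261] [-8.89532818 -2.71422615  2.4124229 ] [-0.51242906  1.71517121 -0.03228548] 0.0983553244097428
```

View pics/s2.png

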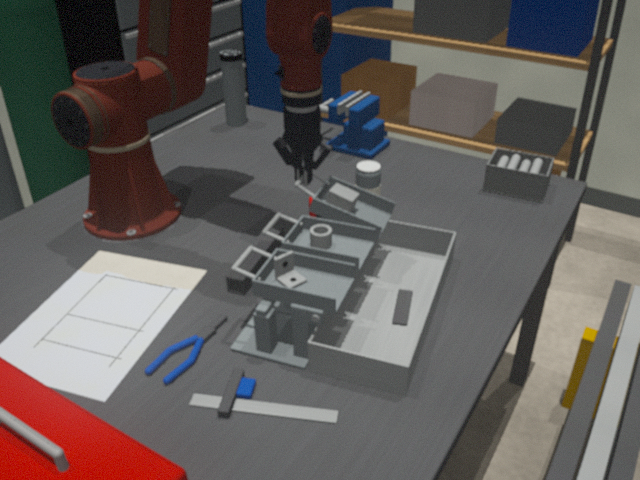

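The left tray is tipped (345,195) with the offcut still in it, and the other two trays are level. I'll continue.

>>> step_arm(
  dp=[
    [0.0039, 0.0007, 0.0068],
    [0.0042, 0.0008, 0.0066],
    [0.0044, 0.0009, 0.0064],
    [0.0047, 0.0009, 0.0062],
    [0.005, 0.001, 0.006],
    [0.0053, 0.001, 0.0058],
  ],
  angular=[
    [0, 0, 0],
    [0, 0, 0],
    [0, 0, 0],
    [0, 0, 0],
    [0, 0, 0],
    [0, 0, 0],
  ],
)

```text
t: 5.6
ee_pos: [0.4997, 0.0884, 0.2247]
tool_rot: [-0.001, 0.635, 0.772, -0.002]
force: [-12.4, -3.4, 6.3]
gripper_width: 0.094
```

>>> step_arm(
  dp=[
    [0.0055, 0.0011, 0.0055],
    [0.0057, 0.0011, 0.0053],
    [0.006, 0.0012, 0.005],
    [0.0062, 0.0012, 0.0047],
    [0.0064, 0.0012, 0.0044],
    [0.0066, 0.0013, 0.0041],
  ],
  angular=[
    [0, 0, 0],
    [0, 0, 0],
    [0, 0, 0],
    [0, 0, 0],
    [0, 0, 0],
    [0, 0, 0],
  ],
)

```text
t: 6.1
ee_pos: [0.537, 0.0956, 0.2552]
tool_rot: [-0.0, 0.635, 0.772, -0.001]
force: [-11.4, -2.5, 15.3]
gripper_width: 0.093
```

>>> step_arm(
  dp=[
    [0.0067, 0.0013, 0.0038],
    [0.0069, 0.0013, 0.0035],
    [0.0071, 0.0014, 0.0032],
    [0.0072, 0.0014, 0.0029],
    [0.0073, 0.0014, 0.0025],
    [0, 0, 0],
    [0, 0, 0],
    [0, 0, 0],
  ],
  angular=[
    [0, 0, 0],
    [0, 0, 0],
    [0, 0, 0],
    [0, 0, 0],
    [0, 0, 0],
    [0, 0, 0],
    [0, 0, 0],
    [0, 0, 0],
  ],
)

```text
t: 6.77
ee_pos: [0.5742, 0.1028, 0.2709]
tool_rot: [0.001, 0.635, 0.772, 0.001]
force: [-4.4, 0.5, 10.2]
gripper_width: 0.093
```

```bash
python3 - <<'E'
from h import *
p=capture('scene');save(p,'s3');s=sense();print(s['ee_pos'],s['force'],s['ft_torque'],s['gripper_width'])
E
```

```text
[0.57418247 0.10282125 0.27086781] [-3.80044208 -0.1741563   8.63095217] [-0.10356151  0.78163148  0.00737622] 0.0947718365838804
```

View pics/s3.png

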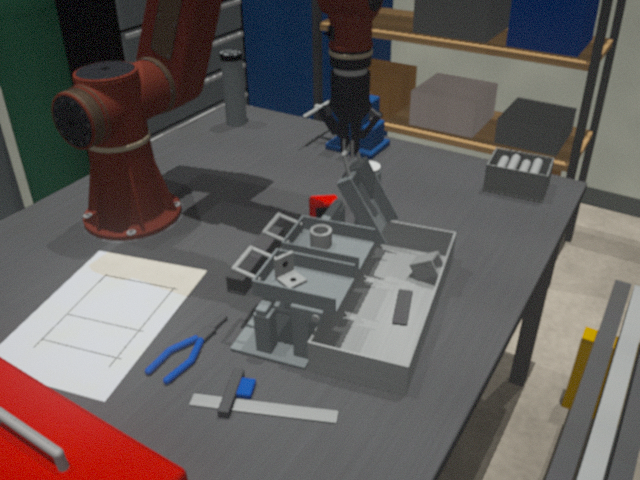

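The offcut is out and in the bin at (425,265), and the tray stands near 60°. Now I'll lower it along the same arc.

>>> step_arm(
  dp=[
    [-0.0073, -0.0014, -0.0025],
    [-0.0072, -0.0014, -0.0029],
    [-0.0071, -0.0014, -0.0032],
    [-0.0069, -0.0013, -0.0035],
    [-0.0067, -0.0013, -0.0038],
    [-0.0066, -0.0013, -0.0041],
    [-0.0064, -0.0012, -0.0044],
    [-0.0062, -0.0012, -0.0047],
    [-0.006, -0.0012, -0.005],
    [-0.0057, -0.0011, -0.0053],
    [-0.0055, -0.0011, -0.0055],
  ],
  angular=[
    [0, 0, 0],
    [0, 0, 0],
    [0, 0, 0],
    [0, 0, 0],
    [0, 0, 0],
    [0, 0, 0],
    [0, 0, 0],
    [0, 0, 0],
    [0, 0, 0],
    [0, 0, 0],
    [0, 0, 0],
  ],
)

```text
t: 7.73
ee_pos: [0.5023, 0.0888, 0.2244]
tool_rot: [0.001, 0.635, 0.772, 0.001]
force: [1.0, -0.1, 0.4]
gripper_width: 0.1
```

>>> step_arm(
  dp=[
    [-0.0053, -0.001, -0.0058],
    [-0.005, -0.001, -0.006],
    [-0.0047, -0.0009, -0.0062],
    [-0.0044, -0.0009, -0.0064],
    [-0.0042, -0.0008, -0.0066],
    [-0.0039, -0.0007, -0.0068],
    [-0.0036, -0.0007, -0.007],
    [-0.0032, -0.0006, -0.0071],
    [-0.0029, -0.0006, -0.0073],
  ],
  angular=[
    [0, 0, 0],
    [0, 0, 0],
    [0, 0, 0],
    [0, 0, 0],
    [0, 0, 0],
    [0, 0, 0],
    [0, 0, 0],
    [0, 0, 0],
    [0, 0, 0],
  ],
)

```text
t: 8.48
ee_pos: [0.4642, 0.0814, 0.1641]
tool_rot: [-0.0, 0.635, 0.772, -0.0]
force: [2.3, 0.2, -1.0]
gripper_width: 0.095
```

>>> step_arm(
  dp=[
    [-0.0013, -0.0003, -0.0037],
    [-0.0013, -0.0002, -0.0037],
    [-0.0012, -0.0002, -0.0038],
    [-0.0011, -0.0002, -0.0037],
    [-0.001, -0.0002, -0.0038],
    [-0.0009, -0.0002, -0.0038],
    [0, 0, 0],
    [0, 0, 0],
    [0, 0, 0],
  ],
  angular=[
    [0, 0, 0],
    [0, 0, 0],
    [0, 0, 0],
    [0, 0, 0],
    [0, 0, 0],
    [0, 0, 0],
    [0, 0, 0],
    [0, 0, 0],
    [0, 0, 0],
  ],
)

```text
t: 9.23
ee_pos: [0.4578, 0.0801, 0.1429]
tool_rot: [0.0, 0.635, 0.772, 0.0]
force: [-2.0, -1.5, 12.1]
gripper_width: 0.099
```

The TCP is back at its grasp pose and the tray rests on its stop (12 N upward). I'll release, rise straight up, then back away.

>>> step_arm(
  dp=[
    [0, 0, 0],
    [0, 0, 0],
    [0, 0, 0],
    [0, 0, 0],
    [0, 0, 0],
    [0, 0, 0],
  ],
  angular=[
    [0, 0, 0],
    [0, 0, 0],
    [0, 0, 0],
    [0, 0, 0],
    [0, 0, 0],
    [0, 0, 0],
  ],
  gripper=0.048,
)

```text
t: 9.73
ee_pos: [0.4576, 0.0802, 0.1422]
tool_rot: [-0.0, 0.635, 0.772, -0.0]
force: [-0.3, -0.4, 0.3]
gripper_width: 0.56
```

>>> step_arm(
  dp=[
    [0, 0, 0.006],
    [0, 0, 0.01],
    [0, 0, 0.014],
    [0, 0, 0.02],
    [0, 0, 0.025],
    [0, 0, 0.025],
    [-0.025, 0, 0.02],
    [-0.025, 0, 0.01],
    [-0.025, 0, 0],
    [-0.025, 0, 0],
    [0, 0, 0],
    [0, 0, 0],
  ],
  angular=[
    [0, 0, 0],
    [0, 0, 0],
    [0, 0, 0],
    [0, 0, 0],
    [0, 0, 0],
    [0, 0, 0],
    [0, 0, 0],
    [0, 0, 0],
    [0, 0, 0],
    [0, 0, 0],
    [0, 0, 0],
    [0, 0, 0],
  ],
)

```text
t: 10.73
ee_pos: [0.3573, 0.0802, 0.273]
tool_rot: [0.001, 0.635, 0.772, 0.0]
force: [0.3, 0.1, 0.2]
gripper_width: 0.566
```

```bash
python3 - <<'E'
from h import *
s=sense();print(s['t'],s['ee_pos'],s['force'],s['gripper_width'])
out=[]
for n in ['scene','top']:
    p=capture(n);out.append(p['color'])
    for q in ['offcut','coupling','bracket','tape','can','longtube','square','pliers']:
        for d in spot_in(p,q)[:2]: print(n,q,round(d['conf'],2),np.round(d['at']),w(p,d['at']).round(3))
    for q in ['tray_left_bar','tray_mid_bar','tray_right_bar']:
        for d in mark_of(p,q)[:1]: print(n,q,round(d['conf'],2),w(p,d['at']).round(3))
c=np.vstack([np.hstack([out[0][150:400,180:500],out[1][120:370,180:500]])])
cv2.imwrite('pics/f.png',cv2.resize(c,(800,313))[:,:,::-1])
E
```

```text
10.7333 [0.35727399 0.08021912 0.27303627] [0.33603483 0.0558458  0.15634765] 0.5659936558797711
scene offcut 0.7 [428. 262.] [0.763 0.109 0.057]
scene coupling 0.96 [322. 236.] [ 0.598 -0.042  0.153]
scene bracket 0.57 [284. 269.] [ 0.582 -0.151  0.135]
scene tape 0.59 [332. 240.] [ 0.595 -0.002  0.12 ]
scene tape 0.34 [255. 265.] [ 0.438 -0.058  0.034]
scene can 0.92 [368. 179.] [0.553 0.234 0.141]
scene can 0.66 [333. 238.] [0.595 0.005 0.119]
scene longtube 0.85 [257. 265.] [ 0.439 -0.052  0.031]
scene square 0.63 [247. 402.] [ 0.638 -0.354  0.004]
scene pliers 0.97 [186. 349.] [ 0.455 -0.304 -0.002]
scene tray_left_bar 0.74 [ 0.476 -0.297  0.015]
scene tray_mid_bar 0.97 [ 0.489 -0.067  0.156]
scene tray_right_bar 0.74 [ 0.512 -0.172  0.152]
top offcut 0.65 [269. 186.] [0.748 0.129 0.052]
top offcut 0.31 [453. 308.] [ 0.45  -0.299  0.016]
top coupling 0.53 [342. 242.] [ 0.595 -0.035  0.122]
top coupling 0.52 [338. 240.] [ 0.598 -0.027  0.123]
top tape 0.69 [232. 314.] [0.446 0.212 0.066]
top tape 0.44 [396. 228.] [ 0.626 -0.158  0.116]
top can 0.6 [208. 275.] [0.524 0.247 0.16 ]
top longtube 0.78 [348. 324.] [ 0.42  -0.049  0.04 ]
top square 0.84 [465. 237.] [ 0.623 -0.342  0.012]
top pliers 0.76 [451. 305.] [ 0.458 -0.3    0.001]
top tray_left_bar 0.83 [0.474 0.091 0.003]
top tray_mid_bar 0.69 [ 0.48  -0.059  0.148]
top tray_right_bar 0.85 [ 0.508 -0.182  0.154]
```

View pics/f.png

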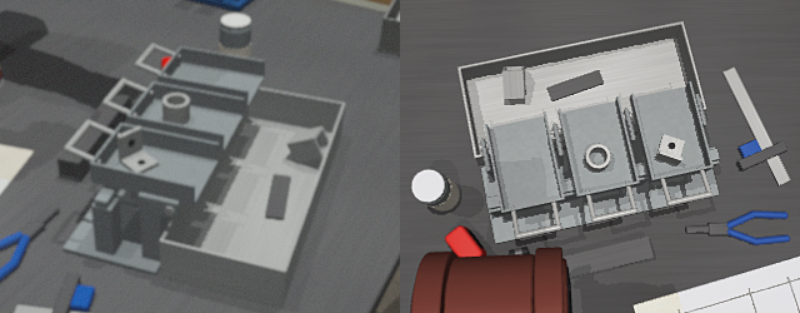

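The tray is level again, and the parts and bystanders look unmoved. The offcut may be lying tilted, so I'll check its heights and that it's at rest.

```bash
python3 - <<'E'
from h import *
for n in ['top','scene']:
    p=capture(n);t=trace(p,'offcut');t=t[0]
    v,u=np.where(t['mask']&(p['range_z']>0));print(n,t['conf'],len(u))
    X=np.array([w(p,(a,b)) for a,b in zip(u,v)])
    print('z',np.percentile(X[:,2],[5,25,50,75,95,99]).round(3))
    a=np.radians(11);d=X[:,:2]-np.array([.625,.1125]);q=np.c_[d@[np.cos(a),np.sin(a)]-.081,d@[-np.sin(a),np.cos(a)]]
    print('bin x',np.percentile(q[:,0],[3,50,97]).round(3),'y rel left tray',np.percentile(q[:,1],[3,50,97]).round(3))
    for x0 in np.arange(-.0,.09,.01):
        m=abs(q[:,0]-x0)<.005
        if m.sum()>3: print(round(x0,2),np.median(X[m,2]).round(3),end=' | ')
    print()
    for y0 in np.arange(-.05,.06,.01):
        m=abs(q[:,1]-y0)<.005
        if m.sum()>3: print(round(y0,2),X[m,2].max().round(3),end=' | ')
    print()
    if n=='scene': cv2.imwrite('pics/z.png',cv2.resize(p['color'][200:320,360:480,::-1],(600,600),interpolation=cv2.INTER_CUBIC))
E
```

```text
top 0.67 425
z [0.034 0.042 0.05  0.058 0.065 0.068]
bin x [0.018 0.042 0.078] y rel left tray [-0.029 -0.01   0.011]
0.01 0.039 | 0.02 0.04 | 0.03 0.045 | 0.04 0.051 | 0.05 0.058 | 0.06 0.063 | 0.07 0.052 | 0.08 0.033 | 
-0.03 0.068 | -0.02 0.069 | -0.01 0.068 | 0.0 0.07 | 0.01 0.063 | 
scene 0.64 702
z [0.019 0.033 0.043 0.053 0.064 0.068]
bin x [0.019 0.05  0.075] y rel left tray [-0.036 -0.027  0.006]
0.01 0.039 | 0.02 0.041 | 0.03 0.042 | 0.04 0.044 | 0.05 0.049 | 0.06 0.049 | 0.07 0.041 | 0.08 0.039 | 
-0.04 0.065 | -0.03 0.069 | -0.02 0.069 | -0.01 0.068 | 0.0 0.068 | 0.01 0.065 |
```

View pics/z.png

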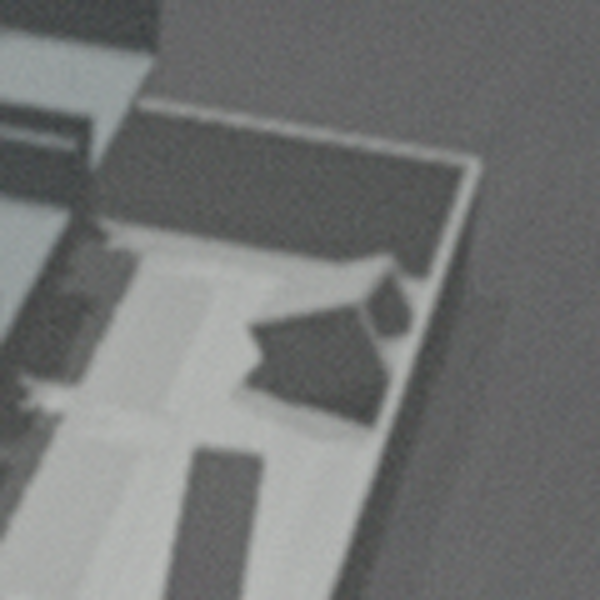

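The offcut lies inside the bin, leaning about 32° on the far wall with its top edge at about 68 mm. Whichever face is its underside, the origin is at z ≤ about 0.053 m and bin x is 0.04 to 0.06. That is within the limits, and it is at rest.

```bash
python3 -c "
from rig import *
s=sense();print(s['t'],s['force']);print(sign_off())"
```

```text
12.1333 [ 0.00338065  0.51761568 -0.51892285]
the job is handed in; nothing more can be done
None
```

I tipped the left tray, which held the offcut, to about 60° by its handle bar. The offcut slid into the scrap bin. I then lowered the tray back onto its stop, released it and backed the arm clear. I handed the job in at about 12 s.

**Last checks:**
- **Trays:** all three look level in the final picture. The arm returned to its grasp pose before release, with about 12 N of upward force showing the tray was resting. After I backed away, the networks no longer found the left bar reliably because the arm partly hid it.
- **Good parts and bystanders:** all were found in about the same places as at the start, within the networks' accuracy. Two readings differed more: the pliers' and square's points shifted by about 25–50 mm. These compare the thing's origin before with its visible middle after. The pictures show neither one moved.
- **Offcut:** it is not lying flat. It leans about 32° against the bin's far wall, with its top edge at 68 mm. From the depth data its origin is within the bin limits and at most about 53 mm high, against the limit of 60 mm. It looked still in the last two views.

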